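Thread the retaining bar through the pod rack

TASK

Pick up the handled steel bar and slide it, tip first, through the three steel brackets of the coffee-pod rack, entering at the open bracket on the robot's left and going in until the handle sits fully home against that bracket; then let go. The brackets' setting is only roughly known, so feel for the hole and push gently: never ram the rack. Leave everything else on the bar top where it is.

Things in the scene. Friction and masses are not known exactly. Their poses are not given: they have to be found in the camera images.
- bar: Loose bar, about 0.16 kg: dark oak handle (64 long, 22 wide, 34 high mm, standing on its narrow side) with a round steel shaft, 10 mm diameter, from the middle of its front end. Origin at the handle's centre on the shaft axis, 17 mm above the counter. +x along the shaft to the tip, y across the handle, z up. Shoulder (handle's front face) at x = +32 mm. Balances inside the handle.
- bar_tip (a point): End of the bar's shaft, on its axis, 180 mm from the bar's origin; axes as the bar's. The last 2 mm taper to 8.6 mm diameter.
- rack: Fixed oak pod rack, base 120 x 176 x 16 mm, back board 101 mm high, pods stacked to 73 mm, and before them three upright steel bracket plates (68 wide, tops at 86 mm) on one runner. Origin on the counter under the middle bracket at the runner's middle setting; z up, x to the back board, y left along the line of holes. Bar-to-rack force must stay under 20 N, the hand's under 15 N.
- rack_mouth (a point): Nominal mouth of the first (left, open) bracket: outer face at rack y = +74 mm (plate 8 mm thick), 62 mm above the counter; axes as the rack's. Hole round, 12 mm. The bar enters along -y; seated, its origin is 32 mm on the +y side of this face. The runner is clamped at an unknown setting: all three holes are shifted together in x by -14 to +14 mm, NOT measured: feel or look.
- rack_end (a point): Nominal hole of the last bracket (plate from rack y = -78 to -62 mm, closed at -78 mm by a cap) at y = -70 mm, 62 mm up, with the same hidden x shift. The middle bracket spans y = -4 to +4 mm. All three holes are 12 mm and in line; the seated bar's tip is at y = -74 mm. The runner sits on rubber: in y it gives 1 mm per 4 N pushed and springs back; in x and z it is firm.
- cup: Bystander: glass espresso cup, 62 mm diameter, 62 mm high, on a 96 mm cork coaster. Origin at the centre of its foot.
- jug: Bystander: empty steel frothing jug, 86 mm diameter, 95 mm high, handle at its +y side. Origin at the centre of its foot.
- jar: Bystander: glass jar with an oak cap, 68 mm diameter, 100 mm high. Origin at the centre of its foot.
- pod_a: Bystander: loose aluminium coffee pod, 37 mm diameter, 28.5 mm high. Origin at the centre of its foot.
- pod_b: Bystander: another such pod.
- spoon: Bystander: steel spoon, about 150 mm long, lying on the counter.
There are look-alikes about, which are no part of the job. What is meant by the bar is not orange, and is the smaller of those in its own colour.

How it is judged:
By the outcome, as a careful person would: the job done as asked, in the order asked, and still so for the second after the job is handed in, with the robot touching nothing.
It also fails if it takes over 72 s, if anything falls off the work surface, if the arm or the gripper's body presses on something with over 40 N, if the wrist force passes 120 N, or if a joint passes its speed limit or range.

ROBOT

A 7-joint arm with a two-finger parallel gripper is mounted at the origin on the work surface. World frame = base frame: x ahead of the robot, y to its left, z up, the work surface at z = 0. Lengths are in mm, angles in rad, forces in N, time in s.
With the tool pointing down it reaches from about 400 to 925 mm from the base axis. Payload 5.6 kg.
Tool frame: the origin (TCP) lies at the centre of the arm's flange, where the gripper is bolted on; the fingertips stand 173 mm ahead of it and the grasp point (between the pads) lies 155 mm ahead of it; z points along the fingers, y is the line along which they close (so a half turn about z gives the same grasp; the last joint's range is limited). The gripper opens to 85 mm and grips with 20 to 120 N. Pads are 22 mm wide; open, the fingers measure 114 mm over their backs; the gripper's body (76 mm by 85 mm) begins 54 mm behind the grasp point. The pads swing forward as they close: fully open they stand 13 mm farther back than shut.
Start: joints at [1.214, 0.468, -0.012, 1.603, 0.006, 1.071, -0.056], TCP at [200.603, -618.272, 404.69] pointing down, gripper open.
Joint ranges: [-2.53, 2.53], [-0.31, 2.02], [-1.57, 1.55], [0.28, 2.44], [-1.29, 4.43], [0.15, 1.84], [-2.92, 2.92]. Speed limits (rad/s): [2.57, 2.57, 3.14, 3.14, 3.14, 3.14, 3.14].

INTERFACE

Orientations are given as a unit quaternion [w, x, y, z].
In Python, from station import robot gives the robot as it stands.
- The arm moves only by the tool drive_tool, never from a script. Its argument "deltas" is a list that holds one entry, the list of rows, each a list of 6 numbers: the shift along the tool's x, y, z in units of 25 mm (1.0 is 25 mm), then the turn, a rotation vector about the tool's x, y, z in units of 5 degrees (1.0 is 5 degrees). In form: [[[dx, dy, dz, rx, ry, rz], ...]]. A call has 1 to 12 rows; each row shifts and turns the commanded pose from where the row before left it, along the tool's axes as they then stand; what a row does not reach is not made up. A row lasts 1/12 s, in which the tool goes at most 41.7 mm and 7.16 degrees, less where a joint would pass 70% of its speed; a pose out of reach is approached as far as the arm can. A call is refused whole if a number of a shift passes 1 or a number of a turn 1, either way. A call with a gripper value outside its range is refused whole. "gripper" is the finger opening in mm, from 0 to 85.4, set as the call begins (left out, the last holds). The fingers move at their own pace and stop on an object; "grip_force" is the grip in N (left out, the last holds). Time passes only in rows, so rows that do not move let the fingers close. It gives the time, the measured TCP pose, the force, the opening and the grip force at its end, in the units of the state.
- robot.state(): the state, without advancing time (a new reading comes with each control period).
- robot.grab_frame(name): name is "scene" or "top" or "wrist"; returns a dict with "image" (480x640x3 uint8, red, green, blue), "fx", "fy", "cx", "cy" (pixels), "world_to_cam" (4x4, takes a point from world to camera coordinates). Camera axes: x right, y up, looking along -z (the intrinsics and any distortion apply to the point x, -y, -z); pixel columns grow to the right and rows downward; lengths in mm; the calibration is good to about 2 mm. The wrist camera is an equidistant fisheye: a pixel r from the principal point sees the ray r / f radians off the axis. A picture is of the moment at which its call begins. There is no depth.
- robot.finish_job(): hands the job in; it is judged then, once.
Trained networks look in a picture, given as the dict that the camera call returned (one of the last four; its "shot" number tells which), for a name from the list of things; names that differ only in an ending like _2 or _b are one class to them, and where a whole thing is asked for, a point or a joint stands for the part that bears it (a point fixed in the world has none). Each returns a list of dicts, best first, with "score" (0 to 1); they miss things now and then, are a little off and sometimes report something else, mostly with a low value. They report only what shows in the picture. A call takes as long as a camera call. They do not tell look-alikes from the thing itself.
- robot.spot_in(picture, label): "location" ([column, row] as shares, 0 to 1, of the picture: columns of its width, rows of its height, amid what is visible of it).
- robot.regions_of(picture, label): "mask" (480x640 bool, what is visible of it) and "location" ([column, row] as shares, 0 to 1, of the picture: columns of its width, rows of its height, amid what is visible of it).
The state is a dict: "t": time; "qpos": joint angles; "qd": joint speeds; "joint_torque": joint torques, N m; "tool_pos": TCP position; "tool_rot": TCP orientation; "ft_force": force on the tool from outside, world axes, zero at the start; "wrist_torque": the same for the moment, N m; "width": finger opening in mm; "finger_force": force on a finger pad.
Only numpy, scipy, OpenCV 4.12 (cv2) and the standard library are available. Lean on these libraries where they do the work, as an engineer would, in place of code of your own. Each camera call takes 0.05 s, during which the arm holds its last target. There are 200 camera calls.

## Working session

There is one attempt and no reset: what is moved stays moved. The work goes in short steps, Python scripts to look and compute and a tool call to move; the robot and the scene stay as the last step left them, time stands still between calls to the robot, and variables do not carry over. Pictures are saved under pics/ and viewed, at most 10 in all, crops included, and the job is handed in when it is done.

Besides the shell and the picture viewer there is one more tool, called after "Request:" as a command line: name --argument value ..., lists and objects as JSON in quotes. drive_tool: Moves the arm, as the interface text tells. Its arguments: {"type":"object","properties":{"deltas":{"type":"array","items":{"type":"array","items":{"type":"array","items":{"type":"number"}}}},"gripper":{"type":"number"},"grip_force":{"type":"number"}},"required":["deltas"]}

```bash
mkdir -p pics; cat > h.py <<'E'
import numpy as np,cv2
from station import robot
from scipy.spatial.transform import Rotation as R
def rot(q): return R.from_quat([q[1],q[2],q[3],q[0]])
def ray(f,px):
    M=np.array(f["world_to_cam"]);Rm=M[:3,:3];o=-Rm.T@M[:3,3]
    a=(px[0]-f["cx"])/f["fx"];b=(px[1]-f["cy"])/f["fy"]
    if f.get('fish'):
        r=np.hypot(a,b);s=np.sin(r)/max(r,1e-9);d=np.array([a*s,-b*s,-np.cos(r)])
    else: d=np.array([a,-b,-1])
    return o,Rm.T@d
def atz(f,px,z):
    o,d=ray(f,px);return o+d*(z-o[2])/d[2]
def proj(f,p):
    M=np.array(f["world_to_cam"]);c=M[:3,:3]@np.array(p)+M[:3,3]
    x,y,z=c[0],-c[1],-c[2]
    if f.get('fish'):
        t=np.arctan2(np.hypot(x,y),z);h=max(np.hypot(x,y),1e-9);return np.array([f["cx"]+f["fx"]*t*x/h,f["cy"]+f["fy"]*t*y/h])
    return np.array([f["cx"]+f["fx"]*x/z,f["cy"]+f["fy"]*y/z])
def save(im,n): cv2.imwrite('pics/'+n,im[:,:,::-1])
def grab(n):
    f=robot.grab_frame(n)
    f['fish']=(n=='wrist'); return f
E
python3 - <<'E'
from h import *
for n in ['scene','top']:
    f=grab(n); save(f['image'],n+'1.png')
    print(n,[k for k in f if k!='image'],f['fx'],f['cx'],f['cy'])
    for l in ['bar','bar_tip','rack','rack_mouth','rack_end']:
        try: print(l,[(round(d['score'],2),np.round(np.array(d['location'])*[640,480],1).tolist()) for d in robot.spot_in(f,l)][:5])
        except Exception as e: print(l,e)
E
```

```text
scene ['fx', 'fy', 'cx', 'cy', 'world_to_cam', 'shot', 'fish'] 467.9313853461889 317.6207398748218 246.10236118081164
bar [(0.81, [499.7, 216.1]), (0.71, [457.3, 253.1])]
bar_tip [(0.95, [493.9, 216.4]), (0.59, [240.9, 317.6])]
rack [(0.63, [289.6, 251.7])]
rack_mouth [(0.79, [287.1, 251.7])]
rack_end [(0.98, [285.9, 250.0])]
top ['fx', 'fy', 'cx', 'cy', 'world_to_cam', 'shot', 'fish'] 588.8971254200101 313.76812981690415 236.85663083408642
bar [(0.76, [378.1, 155.1]), (0.66, [178.4, 254.7]), (0.6, [122.8, 333.4])]
bar_tip [(0.97, [373.1, 152.9]), (0.76, [172.7, 258.5]), (0.69, [124.2, 331.6])]
rack [(0.66, [351.3, 253.1])]
rack_mouth [(0.96, [352.0, 250.5])]
rack_end [(0.65, [352.2, 251.1])]
```

View pics/scene1.png

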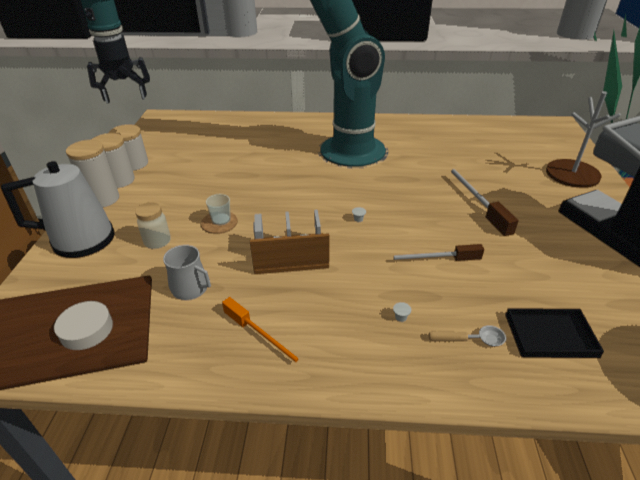

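View pics/top1.png

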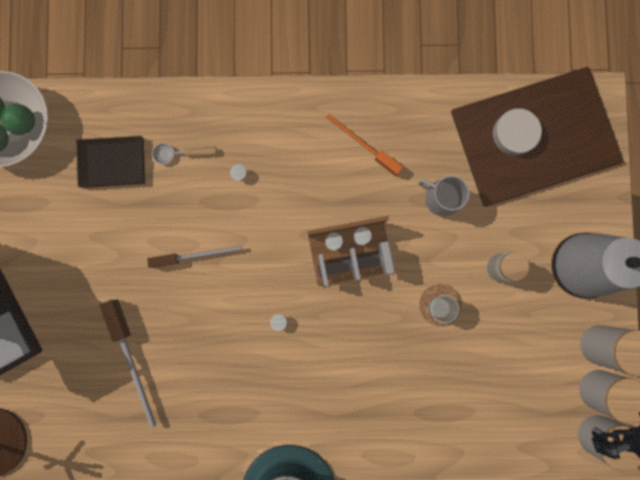

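The scene has three bar-like things. In the top picture they are the orange one (365,145), the big dark oak one (128,355) and the small dark oak one (195,257). The bar is the small dark one, since it is not orange and is the smaller of the two dark oak ones. I'll confirm that in a crop.

```bash
python3 - <<'E'
from h import *
f=grab('top'); im=f['image']
c1=cv2.resize(im[220:300,135:255],None,fx=4,fy=4,interpolation=cv2.INTER_CUBIC)
c2=cv2.resize(im[210:290,300:400],None,fx=4.8,fy=4.8,interpolation=cv2.INTER_CUBIC)
c2=cv2.resize(c2,(400,320)); c1=cv2.resize(c1,(400,int(400*c1.shape[0]/c1.shape[1])))
o=np.zeros((320,800,3),np.uint8); o[:c1.shape[0],:400]=c1; o[:,400:]=c2
save(o,'crop1.png')
# bar: dark handle region
sub=im.astype(int); m=(sub.sum(2)<210); n,lab,st,cen=cv2.connectedComponentsWithStats(m[235:285,140:190].astype(np.uint8))
for i in range(1,n):
    if st[i,4]>50:
        p=cen[i]+[140,235]; print('handle',p,st[i],atz(f,p,34))
for nme,p in dict(hl=(148,262),hr=(178,258),tip=(243,248)).items(): print(nme,atz(f,p,17 if nme=='tip' else 34))
M=np.array(f['world_to_cam']);print(-M[:3,:3].T@M[:3,3])
for r in robot.regions_of(f,'rack')[:1]:
    ys,xs=np.nonzero(r['mask']);print(xs.min(),xs.max(),ys.min(),ys.max())
print({k:np.round(v,3) if not np.isscalar(v) else v for k,v in robot.state().items()})
w=grab('wrist');M=np.array(w['world_to_cam']);s=robot.state();print('wristcam in tool',rot(s['tool_rot']).inv().apply(-M[:3,:3].T@M[:3,3]-np.array(s['tool_pos'])), 'axis',rot(s['tool_rot']).inv().apply(-M[2,:3]),w['fx'],w['cx'])
E
```

```text
handle [163.32283465 260.96062992] [  9  20  30  12 254] [521.21135019 274.00461424  34.        ]
hl [519.29826369 308.23380975  34.        ]
hr [527.44160788 241.23224401  34.        ]
tip [549.1378898  97.7843966  17.       ]
[ 468.52696818  -59.89056265 1351.74234729]
308 392 216 285
{'t': 0.7, 'qpos': array([ 1.214,  0.467, -0.012,  1.603,  0.006,  1.071, -0.056]), 'qd': array([ 0.002,  0.001, -0.001, -0.001, -0.001, -0.001, -0.002]), 'joint_torque': array([-0.0000e+00, -5.3208e+01,  2.2000e-02, -2.5159e+01,  1.2000e-02,
        1.0000e-03,  0.0000e+00]), 'tool_pos': array([ 200.598, -618.28 ,  404.711]), 'tool_rot': array([ 0.   ,  0.988,  0.156, -0.   ]), 'ft_force': array([ 0.218, -0.661, -0.484]), 'wrist_torque': array([ 0.018, -0.038, -0.047]), 'finger_force': 0.0, 'width': 85.55985589407186}
wristcam in tool [66.73285601  0.78265224 30.21400305] axis [-0.26581273  0.001025    0.96402414] 371.64829954431775 321.135264697123
```

View pics/crop1.png

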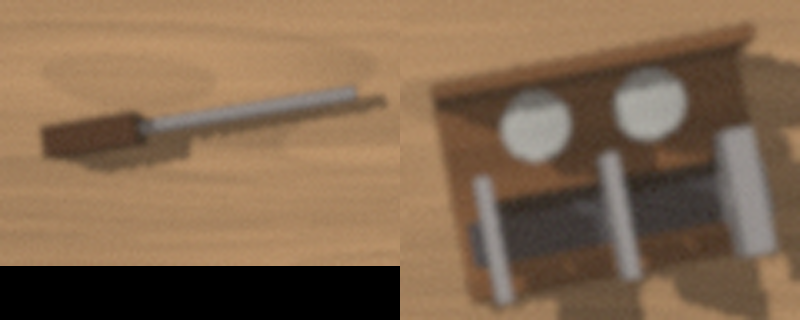

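The crop confirms it: the small dark handle is at top (163,261), its tip at (242,248), pointing at the rack, whose open bracket is at (323,270). Now I swing round to the bar at a constant radius.

Request:
drive_tool --deltas '[[[0,-0.5,-0.5,0,0,0],[0,-1,-0.5,0,0,0],[0,-1,0,0,0,0],[0.5,-0.5,0,0,0,-0.2],[1,0,0,0,0,-0.5],[1,0,0,0,0,-0.5],[1,0,0,0,0,-0.5],[1,0,0,0,0,-0.5],[1,0,0,0,0,-0.5],[1,0,0,0,0,-0.5],[1,0,0,0,0,-0.5],[1,0,0,0,0,-0.5]]]'

```text
t: 1.75
tool_pos: [366.5, -449.8, 429.8]
tool_rot: [0.0, 0.942, 0.335, 0.0]
ft_force: [-0.2, -0.5, -0.2]
width: 85.3
finger_force: 0.0
```

Request:
drive_tool --deltas '[[[1,0,0,0,0,-0.5],[1,0,0,0,0,-0.5],[1,0,0,0,0,-0.5],[1,0,0,0,0,-0.5],[1,0,0,0,0,-0.5],[1,0,0,0,0,-0.5],[1,0,0,0,0,-0.5],[1,0,0,0,0,-0.5],[1,0,0,0,0,-0.5],[1,0,0,0,0,-0.5],[1,0,0,0,0,-0.5],[1,0,0,0,0,-0.5]]]'

```text
t: 2.75
tool_pos: [545.7, -213.5, 429.8]
tool_rot: [0.0, 0.824, 0.567, 0.0]
ft_force: [-0.1, -0.4, 0.7]
width: 85.0
finger_force: 0.0
```

Request:
drive_tool --deltas '[[[1,0,0,0,0,-0.5],[1,0,0,0,0,-0.5],[1,0,0,0,0,-0.5],[1,0,0,0,0,-0.5],[1,0,0,0,0,-0.5],[1,0,0,0,0,-0.5],[1,0,0,0,0,-0.5],[1,0,0,0,0,-0.5],[1,0,0,0,0,-0.5],[0.5,0,0,0,0,-0.3],[0,0,0,0,0,0],[0,0,0,0,0,0]]]'

```text
t: 3.75
tool_pos: [587.6, 17.1, 429.6]
tool_rot: [0.0, 0.689, 0.725, -0.0]
ft_force: [-0.2, -0.4, 0.4]
width: 85.1
finger_force: 0.0
```

```bash
python3 - <<'E'
from h import *
f=grab('top')
for p in [(323.5,270),(355,263.75),(386.75,257.5),(321,254.5),(326.25,285.5)]: print(p,atz(f,p,86))
for p in [(308.5,233),(387,218)]: print('board',atz(f,p,101))
w=grab('wrist'); save(w['image'],'w1.png')
E
```

```text
(323.5, 270) [495.60449869 -82.98874615  86.        ]
(355, 263.75) [ 508.19927512 -150.84049302   86.        ]
(386.75, 257.5) [ 520.81040175 -219.35271965   86.        ]
(321, 254.5) [528.96005073 -78.05594152  86.        ]
(326.25, 285.5) [462.37812712 -88.43700478  86.        ]
board [574.41606045 -51.79639232 101.        ]
board [ 604.56807138 -219.82787493  101.        ]
```

View pics/w1.png

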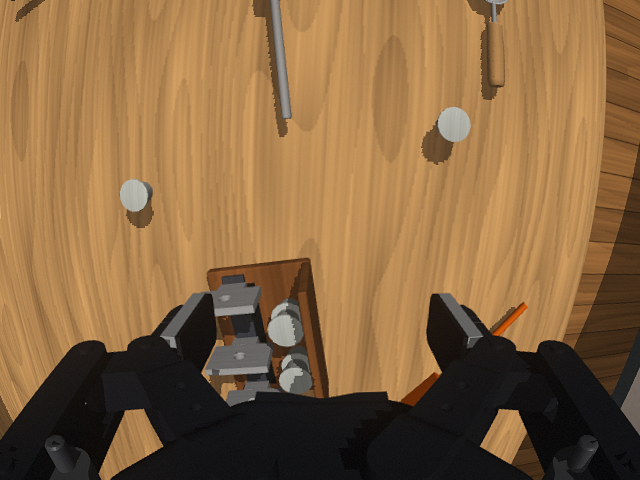

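The wrist picture shows the bar tip at (287,117) and the first bracket at (235,290), off to the left. I'll centre the camera on the bracket to see the hole.

Request:
drive_tool --deltas '[[[-0.2,-0.5,0.5,0,0,0],[-0.3,-0.8,0.9,0,0,0],[-0.4,-0.8,1,0,0,0],[-0.4,-0.8,1,0,0,0],[-0.37,-0.8,1,0,0,0],[0,-0.46,0.8,0,0,-0.5],[0,0,0,0,0,-0.5],[0,0,0,0,0,-0.52],[0,0,0,0,0,0],[0,0,0,0,0,0]]]'

```text
t: 4.68
tool_pos: [486.0, -31.1, 299.7]
tool_rot: [0.0, 0.641, 0.768, -0.0]
ft_force: [0.2, 0.5, -0.4]
width: 85.8
finger_force: 0.0
```

```bash
python3 - <<'E'
from h import *
w=grab('wrist'); save(cv2.resize(w['image'][150:450,170:470],(750,750*300//300))[:600],'w2.png')
import pickle; pickle.dump(w,open('w2.pkl','wb'))
s=robot.state();print(s['tool_pos'],s['tool_rot'])
y=np.array([-.182,.983,0]);x=np.array([.983,.182,0])
m=np.array([494.7,-78,62])
print('mouth',proj(w,m),proj(w,m+6*x),proj(w,m-6*x),[proj(w,m+[0,0,24]+k*34*x) for k in(-1,1)])
E
```

```text
[486.0705277  -30.77567403 299.81004917] [ 2.90531026e-04  6.40296202e-01  7.68128040e-01 -6.30753181e-05]
mouth [321.61176232 324.93079806] [331.11819661 324.90029394] [312.10581671 324.92405551] [array([262.76076988, 343.98876357]), array([380.44752956, 343.85234686])]
```

View pics/w2.png

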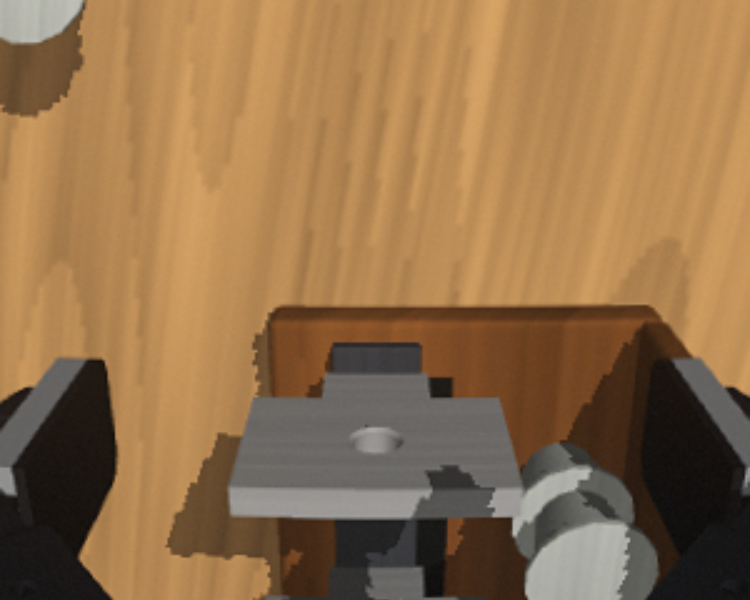

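The hole shows clearly at full-picture (320.4,325.6), 1 px from my prediction. The plate's top edge runs from (262,345.2) to (378.8,346). Next I look at the bar from the same kind of pose.

```bash
python3 - <<'E'
from h import *
import pickle
w=pickle.load(open('w2.pkl','rb'))
h=atz(w,(320.4,325.6),62);print('hole',h)
g=cv2.cvtColor(w['image'],cv2.COLOR_RGB2GRAY).astype(float)
# front top edge: along columns find max vertical gradient near row 345
pts=[]
for c in range(268,340,2):
    col=g[338:353,c]; d=np.diff(col); k=d.argmax(); 
    if 0<k<len(d)-1: off=(d[k-1]-d[k+1])/(2*(d[k-1]-2*d[k]+d[k+1]-1e-9)); pts.append((c,338+k+.5+off))
P=np.array([atz(w,p,86) for p in pts]); 
c=np.polyfit(P[:,0],P[:,1],1); r=P[:,1]-np.polyval(c,P[:,0]);k=abs(r)<1; c=np.polyfit(P[k,0],P[k,1],1)
print('front edge yaw',np.degrees(np.arctan(c[0])),r.std(),k.sum())
a,b=atz(w,(262,345.2),86),atz(w,(378.8,346),86);print(a,b,np.linalg.norm(b-a))
E
```

```text
hole [494.03531096 -78.61662717  62.        ]
front edge yaw 9.940158454806587 0.10700601733899122 36
[460.93263087 -85.11776825  86.        ] [527.53032621 -73.39456688  86.        ] 67.62164206464634
```

Request:
drive_tool --deltas '[[[0.5,0,0,0,0,0],[0.85,0.4,0,0,0,0],[0.9,0.4,0,0,0,0],[1,0.5,0,0,0,0],[1,0.5,0,0,0,0],[1,0.5,0.4,0,0,0],[1,0.5,0.5,0,0,0],[1,0.5,0.5,0,0,0],[0.9,0.2,0.4,0,0,0.26],[0,0,0,0,0,0],[0,0,0,0,0,0]]]'

```text
t: 5.65
tool_pos: [534.2, 187.9, 254.2]
tool_rot: [-0.0, 0.647, 0.763, -0.0]
ft_force: [-0.0, 0.1, -0.1]
width: 85.0
finger_force: 0.0
```

```bash
python3 - <<'E'
from h import *
import pickle
w=grab('wrist'); save(cv2.resize(w['image'][0:480,220:420],(250,600)),'w3.png')
pickle.dump(w,open('w3.pkl','wb'))
s=robot.state();print(s['tool_pos'],s['tool_rot'])
print([(round(d['score'],2),np.round(np.array(d['location'])*[640,480],1).tolist()) for d in robot.spot_in(w,'bar')])
E
```

```text
[534.57686148 186.54607809 254.51775137] [ 1.28582509e-04  6.47649074e-01  7.61938628e-01 -4.32063937e-04]
[(0.69, [5.6, 4.4]), (0.64, [321.0, 136.2])]
```

View pics/w3.png

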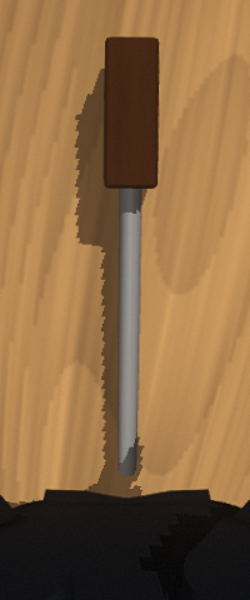

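Only the bar shows: handle at full-picture (305-347, 30-150), shaft down to its tip at (322,380). I'll fit its pose.

```bash
python3 - <<'E'
from h import *
import pickle
w=pickle.load(open('w3.pkl','rb')); im=w['image'].astype(int)
# handle top face
m=((im.sum(2)<240)).astype(np.uint8); m[:, :295]=0;m[:,360:]=0;m[160:]=0
n,lab,st,cen=cv2.connectedComponentsWithStats(m); i=1+st[1:,4].argmax(); print(st[i],cen[i])
cnt=max(cv2.findContours((lab==i).astype(np.uint8),0,1)[0],key=len)
W=np.array([atz(w,p,34)[:2] for p in cnt[:,0,:].astype(float)])
print('handle rect',cv2.minAreaRect(W.astype(np.float32)))
# shaft: grayish low saturation
sat=im.max(2)-im.min(2); L=[]
for r in range(170,365,3):
    c=np.nonzero((sat[r,300:345]<22))[0]+300
    if len(c)>8: L.append((r,c.min(),c.max()))
L=np.array(L); print(L[::6].tolist())
C=np.array([atz(w,((a+b)/2,r),17)[:2] for r,a,b in L])
c=np.polyfit(C[:,1],C[:,0],1); res=C[:,0]-np.polyval(c,C[:,1]);k=abs(res)<.6;c=np.polyfit(C[k,1],C[k,0],1)
print('shaft yaw',np.degrees(np.arctan2(-1,-c[0])),'std',res.std(),k.sum(),'x at y=274',np.polyval(c,274))
print('tip',atz(w,(322,380),17))
E
```

```text
[ 295   30   52  130 6290] [321.01939587  95.04785374]
handle rect ((518.848876953125, 276.2296142578125), (25.789020538330078, 67.75296020507812), 9.228387832641602)
[[170, 315, 332], [188, 315, 331], [206, 315, 331], [224, 315, 331], [242, 315, 330], [260, 315, 330], [278, 315, 330], [296, 315, 330], [314, 315, 329], [332, 315, 329], [350, 315, 329]]
shaft yaw -80.96521896614564 std 0.09459952530244439 65 x at y=274 520.9295076300389
tip [549.20728829  98.30794089  17.        ]
```

Request:
drive_tool --deltas '[[[0.5,0.03,0,0,0,0.05],[0.8,0,0,0,0,0],[0.9,0,0,0,0,0],[0.9,0,0.3,0,0,0],[0.53,0,0.7,0,0,0],[0,0,0.8,0,0,0],[0,0,0.6,0,0,0],[0,0,0.4,0,0,0],[0,0,0.3,0,0,0],[0,0,0,0,0,0],[0,0,0,0,0,0]]]'

```text
t: 6.67
tool_pos: [521.3, 276.0, 177.3]
tool_rot: [0.0, 0.65, 0.76, -0.0]
ft_force: [0.7, 0.3, 0.4]
width: 85.0
finger_force: 0.0
```

Request:
drive_tool --deltas '[[[0,0,0,0,0,0],[0,0,0,0,0,0],[0,0,0,0,0,0],[0,0,0,0,0,0],[0,0,0,0,0,0],[0,0,0,0,0,0],[0,0,0,0,0,0],[0,0,0,0,0,0],[0,0,0,0,0,0],[0,0,0,0,0,0]]]' --gripper 10 --grip_force 60

```text
t: 7.5
tool_pos: [521.2, 276.7, 177.6]
tool_rot: [0.0, 0.649, 0.761, 0.0]
ft_force: [-1.2, -0.9, 5.2]
width: 21.5
finger_force: 59.8
```

```bash
python3 - <<'E'
from h import *
import pickle
w=grab('wrist'); save(cv2.resize(w['image'][180:480,220:420],(400,600)),'w4.png')
pickle.dump(w,open('w4.pkl','wb'))
s=robot.state();print(s['t'],s['tool_pos'],s['tool_rot'],s['width'],s['finger_force'],s['ft_force'],s['wrist_torque'])
E
```

```text
7.55 [521.1954793  276.65736986 177.6455405 ] [2.17194199e-04 6.49257283e-01 7.60568715e-01 4.03086115e-04] 21.196767708568885 59.82695281505585 [0.02322319 0.07331222 6.09116252] [-0.09197649  0.11381681  0.02360313]
```

View pics/w4.png

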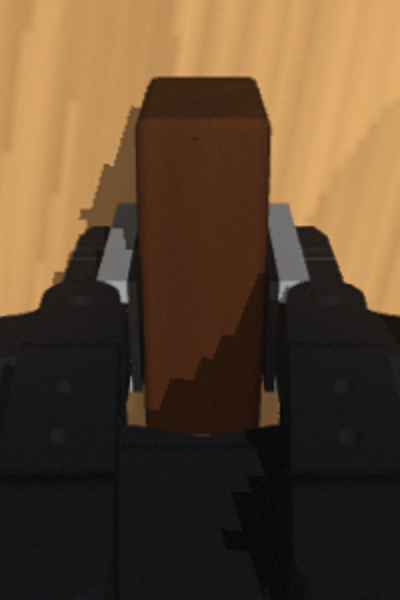

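The handle is held centrally in the pads. Its top face's midline is at about column 321.6 at row 325. I'll compute the camera's lateral bias from that, then the target.

```bash
python3 - <<'E'
from h import *
import pickle
w=pickle.load(open('w4.pkl','rb')); g=w['image'].astype(int)
s=robot.state(); T=rot(s['tool_rot']);p=np.array(s['tool_pos'])
for r in (245,260,275,290,320,340):
    row=cv2.GaussianBlur(w['image'],(1,5),0)[r].astype(int); d=row[:,0]-row[:,2]
    red=(row[:,0]>1.35*row[:,1])&(row.sum(1)<260); c=np.nonzero(red[270:370])[0]+270
    q=[T.inv().apply(atz(w,(cc,r),34)-p) for cc in (c.min()-.0,c.max()+0.)]
    print(r,c.min(),c.max(),np.round(q,2).tolist())
W2=pickle.load(open('w2.pkl','rb'))
# camera frame consistency: rel pose camera/tool
M=np.array(w['world_to_cam']);print(T.inv().apply(-M[:3,:3].T@M[:3,3]-p))
print('euler',T.as_euler('ZYX',degrees=True), 'x_tool yaw',np.degrees(np.arctan2(*T.apply([1,0,0])[[1,0]])))
print(atz(w,(321.7,219),34),atz(w,(321.7,240),34))
E
```

```text
245 284 354 [[32.64, -11.93, 143.64], [32.66, 10.4, 143.66]]
260 278 354 [[27.58, -14.03, 143.64], [27.61, 10.53, 143.66]]
275 270 354 [[22.35, -16.88, 143.63], [22.42, 10.68, 143.66]]
290 271 353 [[16.98, -16.79, 143.63], [17.07, 10.51, 143.66]]
320 290 352 [[5.76, -10.76, 143.64], [5.78, 10.54, 143.66]]
340 291 362 [[-2.32, -10.69, 143.64], [-2.37, 14.37, 143.66]]
[65.9656862   0.09601772 30.21597174]
euler [ 9.90287395e+01 -1.10598597e-02  1.79948710e+02] x_tool yaw 99.02873953165718
[514.95763533 317.32738448  34.        ] [516.03197777 310.60416877  34.        ]
```

Request:
drive_tool --deltas '[[[0,0,-0.3,0,0,0],[0,0,-0.6,0,0,0],[0,0,-0.6,0,0,0],[0,0,-0.3,0,0,0],[0,0,0,0,0,0],[-0.4,-0.24,0,0,0,0],[-0.8,-0.5,0,0,0,0],[-0.8,-0.5,0,0,0,0],[-0.8,-0.5,0,0,0,0],[-0.8,-0.5,0,0,0,0],[-0.8,-0.5,0,0,0,0],[-0.6,-0.3,0,0,0,0]]]'

```text
t: 8.55
tool_pos: [463.4, 138.2, 221.2]
tool_rot: [-0.001, 0.65, 0.76, -0.002]
ft_force: [0.1, 0.4, -0.6]
width: 21.1
finger_force: 59.1
```

Request:
drive_tool --deltas '[[[-0.6,-0.3,0,0,0,0],[-0.46,-0.1,0,0,0,0],[0,0,0,0,0,-0.21],[0,0,0,0,0,0],[0,0,0,0,0,0],[0,0,0,0,0,0]]]'

```text
t: 9.05
tool_pos: [460.0, 114.4, 222.2]
tool_rot: [-0.0, 0.642, 0.767, 0.0]
ft_force: [0.7, 0.5, -1.7]
width: 21.0
finger_force: 59.1
```

```bash
python3 - <<'E'
from h import *
import pickle
P=[];Y=[];F=[]
for i in range(4):
    f=grab('wrist' if i==0 else 'scene' if i==1 else 'top'); s=robot.state();P.append(s['tool_pos']);Y.append(np.degrees(np.arctan2(*rot(s['tool_rot']).apply([1,0,0])[[1,0]])));F.append(s['ft_force'])
    if i<3: pickle.dump(f,open(f'a{i}.pkl','wb'))
print(np.mean(P,0),np.std(P,0),np.mean(Y),np.mean(F,0),s['t'],s['width'])
sc=pickle.load(open('a1.pkl','rb'));tp=pickle.load(open('a2.pkl','rb'));
p=np.array([494.3,-78.5,62]);t=p+15*np.array([-.1754,.9845,0])
for f in(sc,tp):print(proj(f,p),proj(f,t))
a=sc['image'];b=tp['image']
c,d=proj(sc,t).astype(int);e,g=proj(tp,t).astype(int)
A=cv2.resize(a[d-40:d+40,c-50:c+50],(400,320),interpolation=2);B=cv2.resize(b[g-40:g+40,e-50:e+50],(400,320),interpolation=2)
print(c,d,e,g);save(np.hstack([A,B]),'c5.png')
E
```

```text
[459.84874854 114.22290858 222.131016  ] [0.05046718 0.13746039 0.01319294] 100.15070558531201 [-0.17572106  0.44280751 -1.01457057] 9.25 21.302951154934245
[318.31838292 226.00048588] [324.51772042 225.52975732]
[321.25856002 270.85944531] [314.52112875 272.14573002]
324 225 314 272
```

View pics/c5.png

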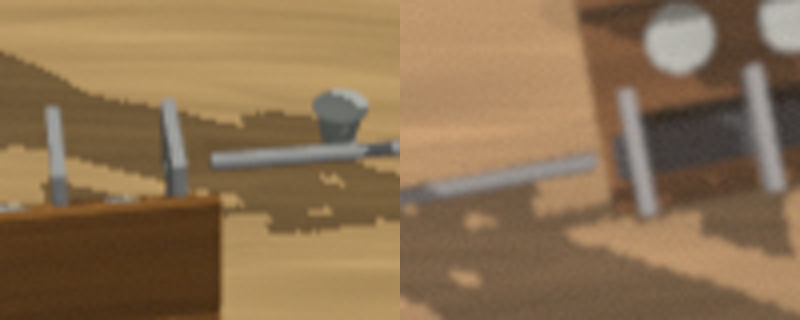

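The tip points straight at the mouth in both views: scene crop tip (212,160), top crop tip (597,160), where predicted. I'll raise 0.4 mm and creep in.

Request:
drive_tool --deltas '[[[-0.2,0,-0.016,0,0,0],[-0.2,0,0,0,0,0],[-0.1,0,0,0,0,0],[-0.04,0,0,0,0,0],[0,0,0,0,0,0]]]'

```text
t: 9.67
tool_pos: [462.3, 99.5, 222.5]
tool_rot: [0.0, 0.643, 0.766, -0.0]
ft_force: [-1.0, -0.3, -1.9]
width: 21.1
finger_force: 59.1
```

Request:
drive_tool --deltas '[[[-0.04,0,0,0,0,0],[-0.04,0,0,0,0,0],[-0.04,0,0,0,0,0],[0,0,0,0,0,0],[0,0,0,0,0,0]]]'

```text
t: 10.08
tool_pos: [462.6, 97.1, 222.6]
tool_rot: [-0.0, 0.642, 0.766, -0.0]
ft_force: [-0.4, 0.1, -1.8]
width: 21.4
finger_force: 59.1
```

Request:
drive_tool --deltas '[[[-0.04,0,0,0,0,0],[-0.04,0,0,0,0,0],[0,0,0,0,0,0],[0,0,0,0,0,0]]]'

```text
t: 10.42
tool_pos: [463.0, 95.1, 222.6]
tool_rot: [0.0, 0.642, 0.766, -0.0]
ft_force: [0.1, 0.2, -1.3]
width: 21.2
finger_force: 59.1
```

Request:
drive_tool --deltas '[[[-0.04,0,0,0,0,0],[-0.04,0,0,0,0,0],[-0.04,0,0,0,0,0],[0,0,0,0,0,0],[0,0,0,0,0,0]]]'

```text
t: 10.83
tool_pos: [463.6, 92.1, 222.6]
tool_rot: [0.0, 0.642, 0.766, -0.0]
ft_force: [0.5, 0.2, -0.9]
width: 21.1
finger_force: 59.1
```

Request:
drive_tool --deltas '[[[-0.04,0,0,0,0,0],[-0.04,0,0,0,0,0],[-0.04,0,0,0,0,0],[0,0,0,0,0,0],[0,0,0,0,0,0]]]'

```text
t: 11.25
tool_pos: [464.1, 89.1, 222.5]
tool_rot: [0.0, 0.642, 0.766, -0.0]
ft_force: [-0.1, 0.4, -1.0]
width: 21.1
finger_force: 59.1
```

Request:
drive_tool --deltas '[[[-0.04,0,0,0,0,0],[-0.04,0,0,0,0,0],[-0.04,0,0,0,0,0],[-0.04,0,0,0,0,0],[0,0,0,0,0,0],[0,0,0,0,0,0]]]'

```text
t: 11.75
tool_pos: [464.8, 85.2, 222.5]
tool_rot: [0.0, 0.642, 0.766, -0.0]
ft_force: [-0.5, 0.6, -1.1]
width: 21.3
finger_force: 59.1
```

The tip is about 13 mm past the face with no resistance, so it is in the hole. I continue towards the middle bracket.

Request:
drive_tool --deltas '[[[-0.1,0,0,0,0,0],[-0.15,0,0,0,0,0],[-0.15,0,0,0,0,0],[-0.15,0,0,0,0,0],[-0.15,0,0,0,0,0],[-0.1,0,0,0,0,0],[0,0,0,0,0,0],[0,0,0,0,0,0]]]'

```text
t: 12.42
tool_pos: [468.3, 65.4, 222.6]
tool_rot: [-0.0, 0.642, 0.766, 0.0]
ft_force: [0.1, -0.5, -1.9]
width: 21.2
finger_force: 59.1
```

Request:
drive_tool --deltas '[[[-0.1,0,0,0,0,0],[-0.15,0,0,0,0,0],[-0.15,0,0,0,0,0],[-0.15,0,0,0,0,0],[-0.15,0,0,0,0,0],[-0.1,0,0,0,0,0],[-0.1,0,0,0,0,0],[0,0,0,0,0,0],[0,0,0,0,0,0]]]'

```text
t: 13.17
tool_pos: [472.2, 43.3, 222.6]
tool_rot: [-0.0, 0.642, 0.766, 0.0]
ft_force: [-0.1, 0.2, -1.2]
width: 21.3
finger_force: 59.1
```

```bash
python3 - <<'E'
from h import *
P=[];Y=[];F=[];T=[]
for i in range(6):
    f=grab('top'); s=robot.state();P.append(s['tool_pos']);Y.append(np.degrees(np.arctan2(*rot(s['tool_rot']).apply([1,0,0])[[1,0]])));F.append(s['ft_force']);T.append(s['wrist_torque'])
p=np.mean(P,0);print(p,np.mean(Y),np.mean(F,0),np.mean(T,0),np.hypot(*(p[:2]-[494.3,-78.5])))
E
```

```text
[472.16807241  43.61296524 222.56859558] 100.09113691416535 [-0.09844071  0.05568278 -1.14489152] [ 0.01768837 -0.0013547  -0.0053693 ] 124.10237104570116
```

Request:
drive_tool --deltas '[[[-0.1,0,0,0,0,0],[-0.1,0,0,0,0,0],[-0.1,0,0,0,0,0],[-0.06,0,0,0,0,0],[-0.04,0,0,0,0,0],[-0.04,0,0,0,0,0],[0,0,0,0,0,0],[0,0,0,0,0,0]]]'

```text
t: 14.13
tool_pos: [474.1, 32.6, 222.5]
tool_rot: [-0.0, 0.642, 0.766, -0.0]
ft_force: [0.1, -0.2, -1.0]
width: 21.0
finger_force: 59.1
```

Request:
drive_tool --deltas '[[[-0.04,0,0,0,0,0],[-0.04,0,0,0,0,0],[-0.04,0,0,0,0,0],[0,0,0,0,0,0],[0,0,0,0,0,0]]]'

```text
t: 14.55
tool_pos: [474.7, 29.6, 222.5]
tool_rot: [0.0, 0.642, 0.766, -0.0]
ft_force: [-0.4, 0.3, -2.5]
width: 21.4
finger_force: 59.1
```

Request:
drive_tool --deltas '[[[-0.04,0,0,0,0,0],[-0.04,0,0,0,0,0],[-0.04,0,0,0,0,0],[0,0,0,0,0,0],[0,0,0,0,0,0]]]'

```text
t: 14.97
tool_pos: [475.2, 26.6, 222.6]
tool_rot: [0.0, 0.642, 0.766, -0.0]
ft_force: [-0.3, -0.5, -1.2]
width: 21.2
finger_force: 59.1
```

Request:
drive_tool --deltas '[[[-0.04,0,0,0,0,0],[-0.04,0,0,0,0,0],[-0.04,0,0,0,0,0],[-0.04,0,0,0,0,0],[0,0,0,0,0,0],[0,0,0,0,0,0]]]'

```text
t: 15.47
tool_pos: [475.9, 22.7, 222.6]
tool_rot: [0.0, 0.642, 0.766, -0.0]
ft_force: [1.2, 0.2, -1.8]
width: 21.0
finger_force: 59.1
```

Request:
drive_tool --deltas '[[[-0.05,0,0,0,0,0],[-0.1,0,0,0,0,0],[-0.1,0,0,0,0,0],[-0.1,0,0,0,0,0],[-0.1,0,0,0,0,0],[-0.05,0,0,0,0,0],[0,0,0,0,0,0]]]'

```text
t: 16.05
tool_pos: [478.1, 10.0, 222.5]
tool_rot: [0.0, 0.643, 0.766, -0.0]
ft_force: [0.1, 0.1, -0.9]
width: 21.2
finger_force: 59.1
```

Request:
drive_tool --deltas '[[[-0.1,0,0,0,0,0],[-0.1,0,0,0,0,0],[-0.12,0,0,0,0,0],[-0.12,0,0,0,0,0],[-0.12,0,0,0,0,0],[-0.12,0,0,0,0,0],[-0.12,0,0,0,0,0],[-0.1,0,0,0,0,0],[-0.1,0,0,0,0,0],[0,0,0,0,0,0],[0,0,0,0,0,0]]]'

```text
t: 16.97
tool_pos: [482.4, -14.3, 222.5]
tool_rot: [-0.0, 0.642, 0.766, -0.0]
ft_force: [-0.5, -0.6, -1.4]
width: 21.2
finger_force: 59.1
```

Request:
drive_tool --deltas '[[[-0.1,0,0,0,0,0],[-0.1,0,0,0,0,0],[-0.1,0,0,0,0,0],[-0.1,0,0,0,0,0],[-0.08,0,0,0,0,0],[0,0,0,0,0,0],[0,0,0,0,0,0]]]'

```text
t: 17.55
tool_pos: [484.5, -26.2, 222.5]
tool_rot: [-0.0, 0.642, 0.766, -0.0]
ft_force: [0.5, 0.8, -0.5]
width: 21.5
finger_force: 59.1
```

```bash
python3 - <<'E'
from h import *
P=[];Y=[];F=[];T=[]
for i in range(6):
    f=grab('top'); s=robot.state();P.append(s['tool_pos']);Y.append(np.degrees(np.arctan2(*rot(s['tool_rot']).apply([1,0,0])[[1,0]])));F.append(s['ft_force']);T.append(s['wrist_torque'])
p=np.mean(P,0);print(p,np.mean(Y),np.mean(F,0),np.mean(T,0),np.hypot(*(p[:2]-[494.3,-78.5])))
E
```

```text
[484.51054444 -25.86076116 222.56642514] 100.08419406445206 [-0.16865745  0.2241923  -1.43240761] [ 0.01694124 -0.00874812 -0.01431129] 53.54178653687871
```

Request:
drive_tool --deltas '[[[-0.1,0,0,0,0,0],[-0.1,0,0,0,0,0],[-0.08,0,0,0,0,0],[-0.04,0,0,0,0,0],[-0.04,0,0,0,0,0],[0,0,0,0,0,0],[0,0,0,0,0,0]]]'

```text
t: 18.43
tool_pos: [486.1, -34.9, 222.6]
tool_rot: [-0.0, 0.642, 0.766, -0.0]
ft_force: [0.5, -0.1, -2.2]
width: 21.4
finger_force: 59.1
```

Request:
drive_tool --deltas '[[[-0.04,0,0,0,0,0],[-0.04,0,0,0,0,0],[-0.04,0,0,0,0,0],[0,0,0,0,0,0],[0,0,0,0,0,0]]]'

```text
t: 18.85
tool_pos: [486.6, -37.9, 222.6]
tool_rot: [0.0, 0.642, 0.766, -0.0]
ft_force: [0.0, 0.1, -1.3]
width: 20.9
finger_force: 59.1
```

Request:
drive_tool --deltas '[[[-0.04,0,0,0,0,0],[-0.04,0,0,0,0,0],[-0.04,0,0,0,0,0],[0,0,0,0,0,0],[0,0,0,0,0,0]]]'

```text
t: 19.27
tool_pos: [487.2, -40.8, 222.5]
tool_rot: [-0.0, 0.642, 0.766, -0.0]
ft_force: [-0.2, -0.5, -1.4]
width: 21.1
finger_force: 59.1
```

Request:
drive_tool --deltas '[[[-0.04,0,0,0,0,0],[-0.04,0,0,0,0,0],[-0.04,0,0,0,0,0],[0,0,0,0,0,0],[0,0,0,0,0,0]]]'

```text
t: 19.68
tool_pos: [487.7, -43.8, 222.6]
tool_rot: [0.0, 0.642, 0.766, -0.0]
ft_force: [-0.3, -0.7, -1.3]
width: 21.2
finger_force: 59.1
```

Request:
drive_tool --deltas '[[[-0.04,0,0,0,0,0],[-0.04,0,0,0,0,0],[0,0,0,0,0,0],[0,0,0,0,0,0]]]'

```text
t: 20.02
tool_pos: [488.0, -45.8, 222.5]
tool_rot: [-0.0, 0.642, 0.766, -0.0]
ft_force: [0.2, 0.1, -2.3]
width: 21.2
finger_force: 59.1
```

Request:
drive_tool --deltas '[[[-0.04,0,0,0,0,0],[0,0,0,0,0,0],[0,0,0,0,0,0]]]'

```text
t: 20.27
tool_pos: [488.2, -46.7, 222.5]
tool_rot: [0.0, 0.642, 0.766, -0.0]
ft_force: [-0.4, 0.5, -1.2]
width: 21.2
finger_force: 59.1
```

Request:
drive_tool --deltas '[[[-0.04,0,0,0,0,0],[0,0,0,0,0,0],[0,0,0,0,0,0]]]'

```text
t: 20.52
tool_pos: [488.4, -47.7, 222.6]
tool_rot: [0.0, 0.642, 0.766, -0.0]
ft_force: [-0.1, 0.2, -1.6]
width: 21.2
finger_force: 59.1
```

Request:
drive_tool --deltas '[[[-0.04,0,0,0,0,0],[0,0,0,0,0,0],[0,0,0,0,0,0]]]'

```text
t: 20.77
tool_pos: [488.6, -48.7, 222.6]
tool_rot: [0.0, 0.642, 0.766, -0.0]
ft_force: [0.1, 0.4, -1.3]
width: 21.4
finger_force: 59.1
```

Request:
drive_tool --deltas '[[[-0.04,0,0,0,0,0],[0,0,0,0,0,0],[0,0,0,0,0,0]]]'

```text
t: 21.02
tool_pos: [488.7, -49.6, 222.6]
tool_rot: [-0.0, 0.642, 0.766, 0.0]
ft_force: [0.3, 0.6, -1.5]
width: 21.3
finger_force: 59.1
```

Request:
drive_tool --deltas '[[[-0.04,0,0,0,0,0],[0,0,0,0,0,0],[0,0,0,0,0,0]]]'

```text
t: 21.27
tool_pos: [488.9, -50.2, 222.6]
tool_rot: [-0.0, 0.642, 0.767, 0.0]
ft_force: [-0.2, 1.1, -0.9]
width: 21.2
finger_force: 59.2
```

Request:
drive_tool --deltas '[[[-0.04,0,0,0,0,0],[0,0,0,0,0,0],[0,0,0,0,0,0]]]'

```text
t: 21.52
tool_pos: [489.0, -50.9, 222.6]
tool_rot: [-0.0, 0.642, 0.767, 0.0]
ft_force: [-2.0, 4.7, 1.3]
width: 21.3
finger_force: 59.3
```

Request:
drive_tool --deltas '[[[-0.02,0,0,0,0,0],[0,0,0,0,0,0],[0,0,0,0,0,0],[0,0,0,0,0,0]]]'

```text
t: 21.85
tool_pos: [489.1, -51.2, 222.6]
tool_rot: [-0.0, 0.642, 0.767, 0.0]
ft_force: [-1.8, 6.3, 1.2]
width: 21.3
finger_force: 59.3
```

```bash
python3 - <<'E'
from h import *
F=[];P=[]
for n in ['wrist','scene','top','top']:
    f=grab(n);s=robot.state();F.append(s['ft_force']);P.append(s['tool_pos'])
    if n=='wrist': w=f
    if n=='scene': sc=f
print(np.mean(F,0),np.mean(P,0),s['wrist_torque'])
c,d=proj(sc,[494,-78,62]).astype(int)
A=cv2.resize(sc['image'][d-40:d+40,c-50:c+50],(400,320),interpolation=2)
save(np.hstack([A,cv2.resize(w['image'][220:460,170:470],(400,320))]),'c6.png')
E
```

```text
[-1.92427739  5.67076352  1.20563811] [489.08664456 -51.22749261 222.64414529] [1.18590747 0.30138156 0.01184303]
```

View pics/c6.png

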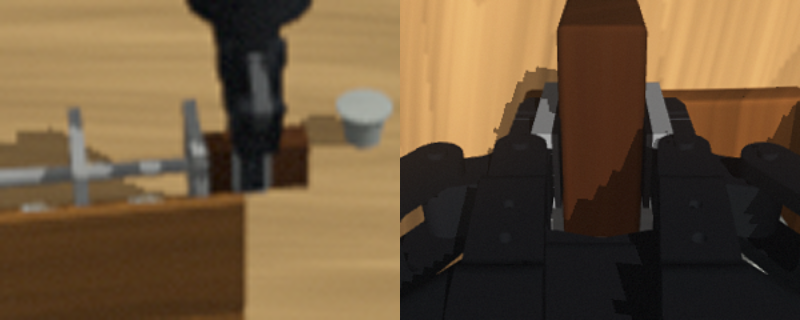

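The left crop shows the handle's front face against the first bracket at (205,165), with the shaft running through the next. The contact force is about 6 N. I'll ease off 1 mm before releasing so the runner does not kick.

Request:
drive_tool --deltas '[[[0.02,0,0,0,0,0],[0.02,0,0,0,0,0],[0,0,0,0,0,0],[0,0,0,0,0,0]]]'

```text
t: 22.38
tool_pos: [489.0, -50.8, 222.6]
tool_rot: [-0.0, 0.642, 0.767, 0.0]
ft_force: [-0.3, 5.0, 0.6]
width: 21.4
finger_force: 59.3
```

Request:
drive_tool --deltas '[[[0.02,0,0,0,0,0],[0,0,0,0,0,0],[0,0,0,0,0,0],[0,0,0,0,0,0]]]'

```text
t: 22.72
tool_pos: [488.9, -50.6, 222.6]
tool_rot: [0.0, 0.642, 0.766, 0.0]
ft_force: [-0.9, 4.9, 0.7]
width: 21.1
finger_force: 59.3
```

Request:
drive_tool --deltas '[[[0.02,0,0,0,0,0],[0,0,0,0,0,0],[0,0,0,0,0,0],[0,0,0,0,0,0]]]'

```text
t: 23.05
tool_pos: [488.8, -50.3, 222.5]
tool_rot: [0.0, 0.642, 0.766, -0.0]
ft_force: [-0.2, 3.4, -0.4]
width: 20.8
finger_force: 59.3
```

Request:
drive_tool --deltas '[[[0.02,0,0,0,0,0],[0,0,0,0,0,0],[0,0,0,0,0,0],[0,0,0,0,0,0]]]'

```text
t: 23.38
tool_pos: [488.8, -49.9, 222.5]
tool_rot: [0.0, 0.642, 0.766, -0.0]
ft_force: [0.0, 1.7, -0.1]
width: 21.2
finger_force: 59.2
```

Down to 1.7 N and still in contact. Next I release and check.

Request:
drive_tool --deltas '[[[0,0,0,0,0,0],[0,0,0,0,0,0],[0,0,0,0,0,0],[0,0,0,0,0,0],[0,0,0,0,0,0],[0,0,0,0,0,0],[0,0,0,0,0,0]]]' --gripper 50

```text
t: 23.97
tool_pos: [488.7, -49.7, 222.6]
tool_rot: [0.0, 0.642, 0.766, -0.0]
ft_force: [0.4, -0.0, 0.2]
width: 50.2
finger_force: 0.0
```

Request:
drive_tool --deltas '[[[0,0,-0.3,0,0,0],[0,0,-0.7,0,0,0],[0,0,-1,0,0,0],[0,0,-1,0,0,0],[0.4,0,-0.8,0,0,0],[0.8,0,0,0,0,0],[0.8,0,0,0,0,0],[0.5,0,0,0,0,0],[0,0,0,0,0,0],[0,0,0,0,0,0]]]'

```text
t: 24.8
tool_pos: [477.7, 12.2, 318.0]
tool_rot: [0.0, 0.642, 0.767, -0.0]
ft_force: [-0.7, -0.2, -0.0]
width: 50.2
finger_force: 0.0
```

```bash
python3 - <<'E'
from h import *
w=grab('wrist');sc=grab('scene');s=robot.state();print(s['t'],s['tool_pos'],s['ft_force'],s['width'])
c,d=proj(sc,[494,-78,62]).astype(int);e,g=proj(w,[494,-78,62]).astype(int);print(e,g)
g=min(g,400)
A=cv2.resize(sc['image'][d-40:d+40,c-50:c+50],(400,320),interpolation=2)
save(np.hstack([A,cv2.resize(w['image'][g-80:g+80,e-100:e+100],(400,320),interpolation=2)]),'c7.png')
E
```

```text
24.9 [477.96144928  11.062604   317.65816721] [-0.82172469 -0.11118147  0.12886857] 49.60521491177163
321 365
```

View pics/c7.png

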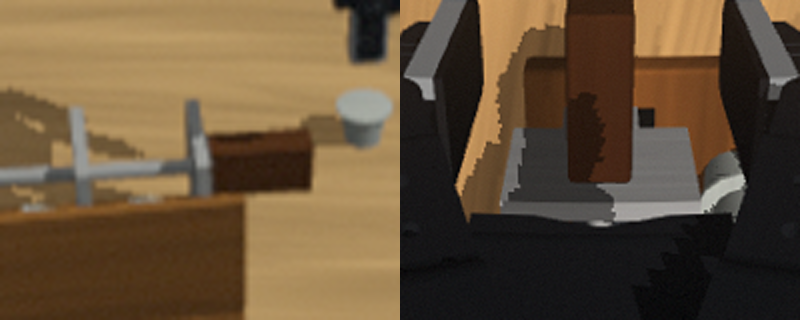

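```bash
python3 - <<'E'
from h import *
w=grab('wrist');y=np.array([-.1754,.9845,0])
a=atz(w,(321,376.3),79);b=atz(w,(355,386.5),86);print(a,b,'gap',(a-b)@y)
g=w['image'].astype(int)
for r in range(366,396,1): print(r,g[r,318:326].mean(0).round().tolist(),g[r,340:350].mean(0).round().tolist())
E
```

```text
[493.15072485 -76.6740163   79.        ] [516.40053771 -76.4925974   86.        ] gap 3.8994102728343023
366 [55.0, 31.0, 18.0] [112.0, 108.0, 106.0]
367 [56.0, 31.0, 18.0] [110.0, 108.0, 106.0]
368 [66.0, 36.0, 21.0] [110.0, 108.0, 106.0]
369 [70.0, 38.0, 22.0] [112.0, 110.0, 108.0]
370 [70.0, 38.0, 22.0] [114.0, 112.0, 110.0]
371 [70.0, 38.0, 22.0] [113.0, 110.0, 106.0]
372 [71.0, 39.0, 22.0] [110.0, 107.0, 104.0]
373 [71.0, 38.0, 22.0] [110.0, 106.0, 105.0]
374 [64.0, 32.0, 18.0] [110.0, 108.0, 106.0]
375 [60.0, 52.0, 48.0] [111.0, 109.0, 107.0]
376 [120.0, 119.0, 117.0] [115.0, 114.0, 111.0]
377 [112.0, 110.0, 108.0] [113.0, 111.0, 109.0]
378 [66.0, 63.0, 62.0] [110.0, 107.0, 106.0]
379 [69.0, 67.0, 65.0] [110.0, 108.0, 106.0]
380 [66.0, 64.0, 63.0] [112.0, 110.0, 107.0]
381 [50.0, 48.0, 47.0] [110.0, 108.0, 106.0]
382 [50.0, 49.0, 48.0] [110.0, 108.0, 106.0]
383 [50.0, 50.0, 48.0] [108.0, 107.0, 105.0]
384 [49.0, 48.0, 47.0] [106.0, 104.0, 102.0]
385 [78.0, 76.0, 74.0] [158.0, 156.0, 153.0]
386 [88.0, 87.0, 85.0] [162.0, 160.0, 156.0]
387 [88.0, 85.0, 84.0] [162.0, 159.0, 156.0]
388 [88.0, 86.0, 84.0] [162.0, 159.0, 156.0]
389 [90.0, 88.0, 86.0] [163.0, 159.0, 157.0]
390 [90.0, 88.0, 87.0] [163.0, 160.0, 159.0]
391 [88.0, 86.0, 85.0] [162.0, 159.0, 156.0]
392 [89.0, 87.0, 86.0] [165.0, 163.0, 159.0]
393 [86.0, 85.0, 83.0] [142.0, 140.0, 137.0]
394 [100.0, 98.0, 96.0] [67.0, 65.0, 64.0]
395 [138.0, 136.0, 133.0] [18.0, 18.0, 19.0]
```

The handle is seated and nothing is gripping it, but the numbers leave room for a gap of up to about 1 mm from the spring-back. I'll nudge the handle's rear gently with closed fingers to make sure it is fully home.

Request:
drive_tool --deltas '[[[0,0,0.2,0,0,0],[0,0,0.6,0,0,0],[0,0,0.7,0,0,0],[0,0,0.7,0,0,0],[0,0,0.7,0,0,0],[0,0,0.5,0,0,0],[0,0,0.24,0,0,0],[0,0,0,0,0,0],[0,0,0,0,0,0],[0,0,0,0,0,0]]]' --gripper 0 --grip_force 20

```text
t: 25.78
tool_pos: [478.2, 11.9, 227.1]
tool_rot: [0.0, 0.642, 0.766, 0.0]
ft_force: [0.2, 0.1, -0.2]
width: -0.1
finger_force: 0.0
```

Request:
drive_tool --deltas '[[[-0.08,0,0,0,0,0],[-0.08,0,0,0,0,0],[-0.08,0,0,0,0,0],[-0.08,0,0,0,0,0],[-0.08,0,0,0,0,0],[0,0,0,0,0,0],[0,0,0,0,0,0]]]'

```text
t: 26.37
tool_pos: [479.6, 1.9, 226.6]
tool_rot: [0.0, 0.642, 0.766, -0.0]
ft_force: [-0.2, -0.8, 0.9]
width: 0.2
finger_force: 0.0
```

Request:
drive_tool --deltas '[[[-0.04,0,0,0,0,0],[-0.04,0,0,0,0,0],[0,0,0,0,0,0],[0,0,0,0,0,0]]]'

```text
t: 26.7
tool_pos: [479.9, 0.1, 226.5]
tool_rot: [-0.0, 0.642, 0.766, -0.0]
ft_force: [0.0, 0.3, 0.9]
width: -0.0
finger_force: 0.0
```

Request:
drive_tool --deltas '[[[-0.04,0,0,0,0,0],[-0.04,0,0,0,0,0],[0,0,0,0,0,0],[0,0,0,0,0,0]]]'

```text
t: 27.03
tool_pos: [480.3, -1.9, 226.5]
tool_rot: [-0.0, 0.642, 0.766, -0.0]
ft_force: [-0.3, 0.1, 0.2]
width: 0.1
finger_force: 0.0
```

Request:
drive_tool --deltas '[[[-0.04,0,0,0,0,0],[-0.04,0,0,0,0,0],[0,0,0,0,0,0],[0,0,0,0,0,0]]]'

```text
t: 27.37
tool_pos: [480.5, -3.4, 226.6]
tool_rot: [-0.0, 0.642, 0.767, 0.0]
ft_force: [-0.4, 2.4, 1.4]
width: -0.1
finger_force: 1.2
```

Request:
drive_tool --deltas '[[[-0.04,0,0,0,0,0],[0,0,0,0,0,0],[0,0,0,0,0,0]]]'

```text
t: 27.62
tool_pos: [480.7, -4.2, 226.7]
tool_rot: [-0.0, 0.642, 0.767, 0.0]
ft_force: [-1.1, 4.6, 2.6]
width: 0.2
finger_force: 2.5
```

Firm contact at 4.6 N, so the handle is home. Now I back off slowly.

Request:
drive_tool --deltas '[[[0.01,0,0,0,0,0],[0.01,0,0,0,0,0],[0.01,0,0,0,0,0],[0.01,0,0,0,0,0],[0.01,0,0,0,0,0],[0.01,0,0,0,0,0],[0.01,0,0,0,0,0],[0.01,0,0,0,0,0],[0.01,0,0,0,0,0],[0.01,0,0,0,0,0],[0.01,0,0,0,0,0],[0.01,0,0,0,0,0]]]'

```text
t: 28.62
tool_pos: [480.3, -2.4, 226.5]
tool_rot: [0.0, 0.643, 0.766, -0.0]
ft_force: [-0.9, -0.2, -0.2]
width: 0.0
finger_force: 0.0
```

Request:
drive_tool --deltas '[[[0.02,0,0,0,0,0],[0.1,0,0,0,0,0],[0.3,0,0,0,0,0],[0.6,0,0,0,0,0],[0.5,0,-0.5,0,0,0],[0,0,-1,0,0,0],[0,0,-1,0,0,0],[0,0,-1,0,0,0],[0,0,-0.5,0,0,0],[0,0,0,0,0,0],[0,0,0,0,0,0]]]'

```text
t: 29.53
tool_pos: [473.5, 36.2, 327.7]
tool_rot: [0.001, 0.642, 0.767, 0.0]
ft_force: [0.2, 0.3, -0.8]
width: 0.2
finger_force: 0.0
```

```bash
python3 - <<'E'
from h import *
w=grab('wrist');s=robot.state();print(s['t'],s['tool_pos'],s['ft_force'])
y=np.array([-.1754,.9845,0]);x=np.array([.9845,.1754,0]);m=np.array([494.3,-78.5,0])
g=w['image'].astype(int)
def rowscan(z,k): # colours along the line towards rack y at given x offset
    for d in np.arange(-3,5,1.): 
        p=proj(w,m+d*y+k*x+[0,0,z]); print(d,p.round(1),g[int(p[1]+.5),int(p[0]+.5)] if p[1]<479 else None)
rowscan(78,0);print();rowscan(86,20)
E
```

```text
29.5833 [473.18400687  35.96287224 326.72483493] [-0.86930323  0.42093745 -0.00376402]
-3.0 [321.2 399.4] [15 12 16]
-2.0 [321.2 398.4] [43 42 42]
-1.0 [321.2 397.4] [111 109 106]
0.0 [321.2 396.4] [109 107 106]
1.0 [321.2 395.4] [112 112 110]
2.0 [321.2 394.4] [76 69 64]
3.0 [321.2 393.4] [59 26  9]
4.0 [321.2 392.4] [66 34 18]

-3.0 [348.5 406. ] [ 9  9 11]
-2.0 [348.5 405. ] [13 12 15]
-1.0 [348.6 404. ] [12 14 13]
0.0 [348.6 403. ] [15 14 16]
1.0 [348.7 402. ] [15 13 17]
2.0 [348.7 401. ] [20 19 22]
3.0 [348.8 399.9] [18 18 20]
4.0 [348.9 398.9] [18 18 20]
```

```bash
python3 -c "
from station import robot
print(robot.finish_job())"
```

```text
the job is handed in; nothing more can be done
None
```

The smaller dark-oak bar is through all three brackets with its handle home against the left one; a last gentle push met about 5 N, well under the limits. It was let go and the job handed in at about 30 s, with no verdict returned and a flush fit judged from force rather than a clear view.

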